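# Lock the lens saddle on the optical bench with its gib key

## Task

Push the lens saddle along the optical bench until it is up against the end stop. Then take the thicker of the two gib keys, lay it flat on the rail base with just its thin end in the open mouth of the gap between the bar and the saddle's jaw, and let go of it; then push or tap on its head until it is wedged tight, with the saddle still against the stop. Leave the glass beaker and the flask standing.

Things in the scene. Friction and masses are not known exactly. Their poses are not given: they have to be found in the camera images.
- rail: Optical bench, fixed: aluminium base plate 130 x 450 x 8 mm with a steel bar 30 wide, top at 32 mm, along its full length. Origin at table height under the bar's flat side that faces the jaw, halfway along; y along the bar towards the end stop, z up. Bar fills x 0 to +30 mm; the open base at x -80 to 0 (8 mm above the table) is the floor the key lies on. Dark end stop block at y 200 to 222, 64 mm high.
- saddle: Aluminium saddle, 80 mm long, slides along the bar (friction about 2 N), stays where left. Origin on the rail's x = 0 line at table height, halfway along; axes as the rail's. Against the stop its origin is at rail y +160 mm; it starts 100 to 200 mm short. Upright lens 60 mm wide at y +26, x +15, top at 147 mm. Slanted jaw beside the bar, z 9 to 33 mm, 22 thick, y -40 to +40.
- saddle_push (a point): Centre of the flat end face (42 wide, z 33 to 59 mm) of the saddle's block above the bar, on the side away from the stop; at (15, -40, 46) mm in the saddle's frame. Push here along the rail's +y.
- saddle_mouth (a point): Middle of the mouth of the gap between bar and jaw, at (-13, -40, 20) mm in the saddle's frame. The gap is 26 mm wide here and narrows 1 in 6 along y to 12.7 mm at the saddle's other end: bar side straight, jaw side slanted. Open from above, but for an arch at saddle y 24 to 40, z 36 to 48 mm, and open at this end.
- key: Thicker steel gib key, about 0.2 kg, loose, flat on the table. Origin under the centre of its head; y towards the thin end, z up. Head 36 (x) x 18 (y) x 44 mm high. Body 22 high, y 9 to 93 mm; its +x side is straight at x +18 and goes against the bar; its -x side slants 1 in 6 like the jaw: 30 mm thick at the head, 16 at the thin end. Both keys start with y within 0.4 rad of world y.
- key_nose (a point): Centre of the key's thin end face, at (10, 93, 11) mm in the key's frame. The key wedges with this point about 60 mm past the mouth, a few mm further when pushed hard; a push of 18 to 25 N on the head makes it tight (10 N does not), and it then stays tight by friction.
- slim_key: Thinner gib key, not wanted, too thin to wedge: same shape, origin and axes, head 30 x 18 x 44 mm, body 84 mm long and 22 high, 20 mm thick at the head and 6 at the thin end. The two keys lie apart on the table; either may be the nearer.
- beaker: Clear glass beaker, 64 mm across, 85 mm high; origin under its centre. Loose; leave it standing.
- flask: Clear conical glass flask, 76 mm across the foot, 110 mm high; origin under its centre. Loose; leave it standing.
Not all that is in view belongs to the job. What is shaped like the key but blue is not meant.

How it is judged (in metres and radians):
On the way, in this order (a step that is already met when the one before it is completed fails the run):
1. the saddle is against the end stop (within 5 mm) (y of saddle in the frame of rail above 0.155 m), for 0.2 s.
2. the thicker key lies flat in the mouth, let go, its thin end 3 to 50 mm inside the gap (y of saddle in the frame of rail above 0.155 m and angle between key's own z axis and vertical below 0.09 rad and x of key_nose in the frame of saddle between -0.024 and 0 m and z of key_nose in the frame of saddle between 0.012 and 0.027 m and angle between the y axis of key and the y axis of saddle, either way round below 0.3 rad and y of key_nose in the frame of saddle between -0.037 and 0.01 m and contact force between the fingers and key below 0.5 N and linear speed of key below 0.02 m/s), for 0.2 s.
At the end, for the whole second after the job is handed in: The saddle is within 5 mm of the end stop; the thicker key lies flat (within 5 degrees) and along the rail (within 7 degrees) in the gap, its thin end 53 to 80 mm past the mouth, at rest and tight: it still presses on the saddle's jaw with more than 3 N after it is let go (y of saddle in the frame of rail above 0.155 m and angle between key's own z axis and vertical below 0.09 rad and x of key_nose in the frame of saddle between -0.024 and 0 m and z of key_nose in the frame of saddle between 0.012 and 0.027 m and angle between the y axis of key and the y axis of saddle, either way round below 0.12 rad and y of key_nose in the frame of saddle between 0.013 and 0.04 m and contact force between key and saddle above 3 N and linear speed of key below 0.01 m/s); the robot touches nothing.
It fails at once if the beaker is knocked over (angle between beaker's own z axis and vertical above 0.5 rad).
It fails at once if the flask is knocked over (angle between flask's own z axis and vertical above 0.5 rad).
It also fails if it takes over 66 s, if anything falls off the work surface, if the arm or the gripper's body presses on something with over 40 N, if the wrist force passes 120 N, or if a joint passes its speed limit or range.

## Robot

A 7-joint arm with a two-finger parallel gripper is mounted at the origin on the work surface. World frame = base frame: x ahead of the robot, y to its left, z up, the work surface at z = 0. Lengths are in m, angles in degrees, forces in N, time in s.
With the tool pointing down it reaches from about 0.425 to 0.875 m from the base axis. Payload 4.7 kg.
Tool frame: the origin (TCP) lies at the centre of the arm's flange, where the gripper is bolted on; the fingertips stand 182 mm ahead of it and the grasp point (between the pads) lies 164 mm ahead of it; z points along the fingers, y is the line along which they close (so a half turn about z gives the same grasp; the last joint's range is limited). The gripper opens to 87 mm and grips with 3 to 60 N. Pads are 19 mm wide; open, the fingers measure 117 mm over their backs; the gripper's body (75 mm by 190 mm) begins 51 mm behind the grasp point.
Start: joints at [70.136, 18.392, -4.016, 83.108, 1.295, 78.541, -3.26], TCP at [0.229, -0.608, 0.405] pointing down, gripper open.
Joint ranges: [-163.93, 163.93], [-17.29, 119.83], [-79.2, 71.16], [3.27, 140.29], [-89.18, 269.18], [5.43, 117.66], [-154.24, 154.24]. Speed limits (degrees/s): [147.25, 147.25, 180, 180, 180, 180, 180].

## Interface

Orientations are given as [roll, pitch, yaw] about the fixed x, y, z axes, in that order (R = Rz(yaw) Ry(pitch) Rx(roll)).
In Python, from cell import env gives the robot as it stands. The module is installed in compiled form; this text tells all that it offers.
- The arm moves only by the tool step_arm, never from a script. Its argument "steps" is one flat list of numbers, 5 for each row, row after row: the opening, from 0 (shut) to 1 (fully open), then the shift along the tool's x, y, z in mm, then the turn about the tool's z in degrees. In form: [grip, dx, dy, dz, roll, grip, dx, dy, dz, roll, ...]. A call has 1 to 12 rows; each row shifts and turns the commanded pose from where the row before left it, along the tool's axes as they then stand; what a row does not reach is not made up. A row lasts 1/8 s, in which the tool goes at most 62.5 mm and 10.7 degrees, less where a joint would pass 70% of its speed; a pose out of reach is approached as far as the arm can. A call with a gripper value outside its range is refused whole. The fingers move at their own pace and stop on an object; "grip_force" is the grip in N (left out, the last holds). Time passes only in rows, so rows that do not move let the fingers close. It gives the time, the measured TCP pose, the force, the opening and the grip force at its end, in the units of the state.
- env.get_obs(): the state, without advancing time (a new reading comes with each control period).
- env.read_camera(name): name is "scene" or "top" or "wrist"; returns a dict with "image" (420x560x3 uint8, red, green, blue), "camera_matrix" (3x3 intrinsics, pixels), "distortion" ([k1, k2, p1, p2, k3] as OpenCV has them; the pictures are not rectified), "R" (3x3) and "t" (3): a world point X has camera coordinates R X + t. Camera axes: x right, y down, z forward; pixel columns grow to the right and rows downward; lengths in m; the calibration is good to about 2 mm. A picture is of the moment at which its call begins. There is no depth.
- env.sign_off(): hands the job in; it is judged then, once.
The state is a dict: "time_s": time; "qpos": joint angles; "joint_velocities": joint speeds; "effort": joint torques, N m; "tool_pos": TCP position; "tool_rot": TCP orientation; "force": force on the tool from outside, world axes, zero at the start; "wrist_torque": the same for the moment, N m; "grip_width": finger opening in m; "grasp_force": force on a finger pad.
Only numpy, scipy, OpenCV 4.12 (cv2) and the standard library are available. Lean on these libraries where they do the work, as an engineer would, in place of code of your own. Each camera call takes 0.05 s, during which the arm holds its last target. There are 200 camera calls.

## Working session

There is one attempt and no reset: what is moved stays moved. The work goes in short steps, Python scripts to look and compute and a tool call to move; the robot and the scene stay as the last step left them, time stands still between calls to the robot, and variables do not carry over. Pictures are saved under pics/ and viewed, at most 10 in all, crops included, and the job is handed in when it is done.

Besides the shell and the picture viewer there is one more tool, called after "Emit:" in YAML: its name, and indented under it one key for each argument. step_arm: Moves the arm, as the interface text tells. Its arguments: {"type":"object","properties":{"steps":{"type":"array","items":{"type":"number"}},"grip_force":{"type":"number"}},"required":["steps"]}

```bash
mkdir -p pics
cat > h.py <<'E'
import numpy as np, cv2
from cell import env
def shot(name,fn=None,crop=None,scale=1):
    c=env.read_camera(name)
    im=c["image"][:,:,::-1].copy()
    if fn:
        o=im
        if crop: o=o[crop[1]:crop[3],crop[0]:crop[2]]
        if scale!=1:o=cv2.resize(o,None,fx=scale,fy=scale,interpolation=cv2.INTER_CUBIC)
        cv2.imwrite("pics/"+fn,o)
    return c
def ray(c,px):
    n=cv2.undistortPoints(np.array(px,float).reshape(-1,1,2),np.array(c["camera_matrix"]),np.array(c["distortion"])).reshape(-1,2)
    d=np.c_[n,np.ones(len(n))]@np.array(c["R"])
    o=-np.array(c["R"]).T@np.array(c["t"])
    return o,d
def at_z(c,px,z):
    o,d=ray(c,px); z=np.broadcast_to(z,len(d))
    return o+d*((z-o[2])/d[:,2])[:,None]
def proj(c,X):
    r,_=cv2.Rodrigues(np.array(c["R"]))
    return cv2.projectPoints(np.array(X,float).reshape(-1,1,3),r,np.array(c["t"],float),np.array(c["camera_matrix"]),np.array(c["distortion"]))[0].reshape(-1,2)
E
python3 - <<'E'
from h import *
a=shot("top","top.png",scale=1.42);b=shot("scene","scene.png",scale=1.42)
for c in(a,b):print(c["camera_matrix"],-np.array(c["R"]).T@c["t"])
o=env.get_obs();print(o)
E
```

```text
[[496.00837068   0.         273.06928009]
 [  0.         496.00837068 209.04610437]
 [  0.           0.           1.        ]] [ 0.36690218 -0.09034005  1.12511887]
[[493.0307512    0.         276.9792989 ]
 [  0.         493.0307512  211.93271766]
 [  0.           0.           1.        ]] [ 1.06047856 -0.5231345   1.06891941]
{'time_s': 0.1, 'qpos': array([70.13526662, 18.43442354, -4.01403494, 83.16649078,  1.29648045,
       78.53998106, -3.26068402]), 'joint_velocities': array([ 0.06916655, -0.1275331 , -0.01917162, -0.10793522, -0.03582712,
        0.08295909,  0.03545156]), 'effort': array([ 1.92442099e-04, -4.92575204e+01, -4.05446040e-01, -3.13398027e+01,
       -6.39443309e-02,  3.95241135e-02,  7.20230173e-05]), 'tool_pos': array([ 0.22935865, -0.60800465,  0.40378728]), 'tool_rot': array([-1.79904409e+02,  7.26523009e-03,  2.06724937e+01]), 'force': array([-0.21953174, -0.9575804 , -0.35009263]), 'wrist_torque': array([ 0.01310374, -0.02401873, -0.04944992]), 'grasp_force': 0.0, 'grip_width': 0.08671227651200063}
```

View pics/top.png

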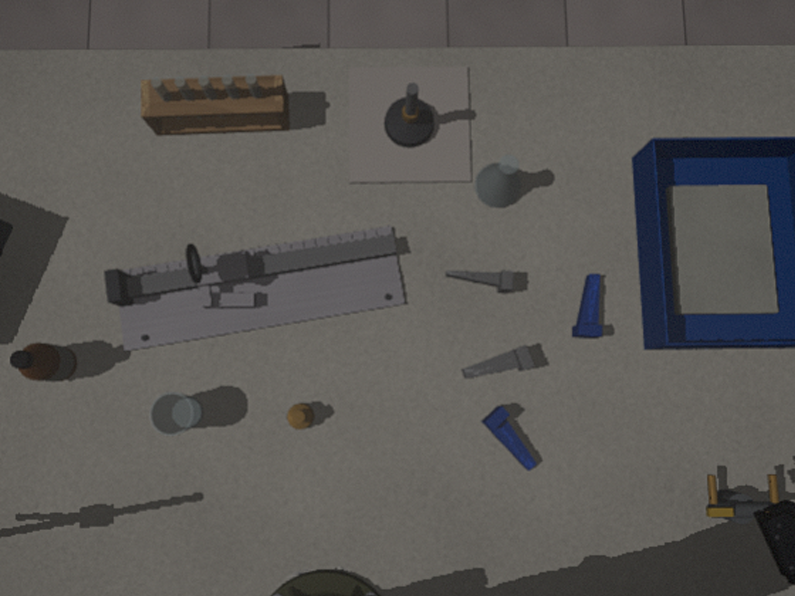

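View pics/scene.png

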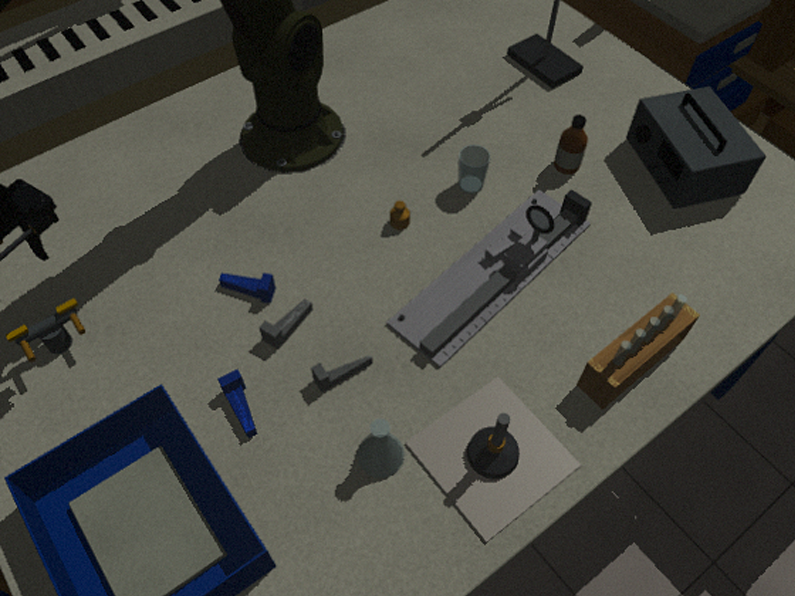

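Top view (pixels at 1.42x): the rail runs from the stop at (118,287) to its end at (400,270), with the saddle at (235,268). Candidates for the key are grey A (487,280), grey B (505,360), blue (590,305) and blue (510,437). The blue ones are ruled out and B looks thicker than A, so I'll check that in a close crop.

Run:
```python
from h import *
c=shot("top")
im=c["image"][:,:,::-1]
def cr(x0,y0,x1,y1,s,fn):
    o=cv2.resize(im[y0:y1,x0:x1],None,fx=s,fy=s,interpolation=cv2.INTER_CUBIC)
    o=cv2.convertScaleAbs(o,alpha=1.6); cv2.imwrite("pics/"+fn,o)
cr(305,180,405,280,6,"keys.png")   # px = 305+u/6
cr(68,150,298,255,3.4,"rail.png")
```

```text
(no output)
```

View pics/keys.png

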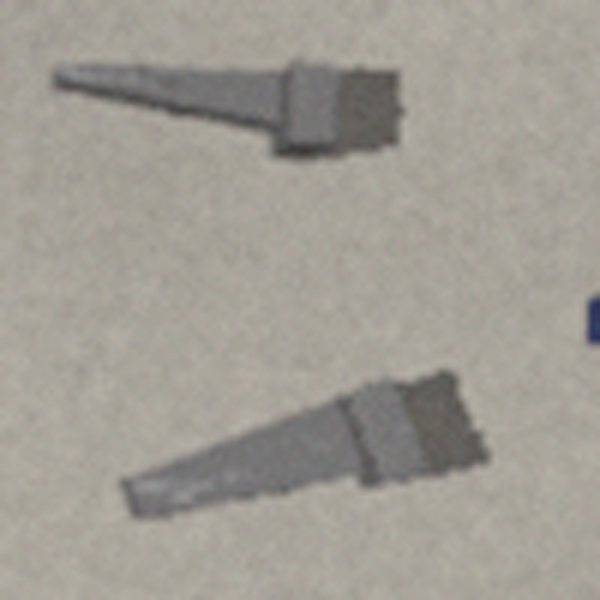

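View pics/rail.png

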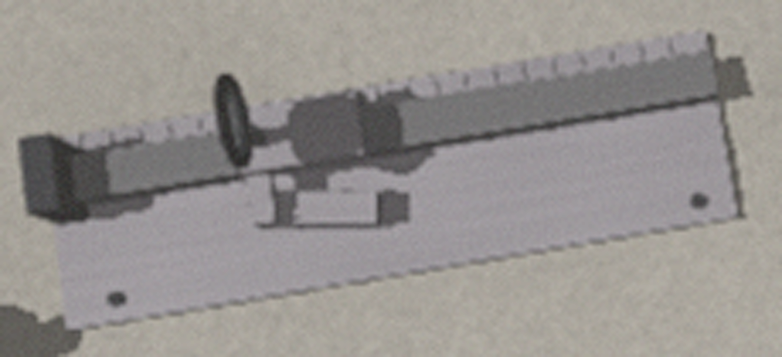

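B, at crop (245,440), is clearly the thicker key; A, at (180,100), is the slim one. In the rail crop the base corners are at (742,215), (72,328) and (710,35). The block end is at about u=362 and the jaw end at about u=381. Next I'll fit poses to these points.

```bash
cat > fit.py <<'E'
from h import *
from scipy.optimize import least_squares
def T(p,P):
    c,s=np.cos(p[2]),np.sin(p[2]); P=np.array(P,float)/1000
    return np.c_[p[0]+c*P[:,0]-s*P[:,1],p[1]+s*P[:,0]+c*P[:,1],P[:,2]]
def fit(c,P,px,p0):
    r=least_squares(lambda p:(proj(c,T(p,P))-px).ravel(),p0,loss="soft_l1")
    return r.x,(proj(c,T(r.x,P))-px)
E
python3 - <<'E'
from fit import *
np.set_printoptions(precision=4,suppress=True)
c=shot("top")
K=[(18,93,0),(2,93,22),(-18,9,44),(-18,-9,44),(18,-9,44),(18,9,44)]
u=np.array([(122,483),(137,517),(367,485),(420,470),(405,380),(352,398)],float)/6+[305,180]
k,r=fit(c,K,u,[.3,-.3,.3]);print("key",k,np.degrees(k[2]));print(r)
R=[(-80,-225,8),(-80,225,8),(50,-225,8),(0,-225,32)]
v=np.array([(742,215),(72,328),(710,35),(718,97)],float)/3.4+[68,150]
q,r=fit(c,R,v,[.4,0,.1]);print("rail",q,np.degrees(q[2]));print(r)
# saddle y
for P,uv in(((-6,0,59),(365,152)),((36,0,59),(360,97)),((-26,0,33),(380,190)),((-48,0,33),(383,225))):
    w=at_z(c,[np.array(uv)/3.4+[68,150]],P[2]/1000)[0]
    d=w[:2]-q[:2];cs,sn=np.cos(q[2]),np.sin(q[2]);print("rail xy",(cs*d[0]+sn*d[1])*1e3,(-sn*d[0]+cs*d[1])*1e3)
for n,px,z in(("beaker foot",(165/1.42,412/1.42),0),("flask",(497/1.42,187/1.42),0),("bulb",(300/1.42,416/1.42),0.02)):print(n,at_z(c,[px],z))
# overlay
im=cv2.convertScaleAbs(c["image"][:,:,::-1],alpha=1.6)
big=cv2.resize(im,None,fx=4,fy=4,interpolation=cv2.INTER_CUBIC)
def pl(p,P,col):cv2.polylines(big,[np.int32(4*proj(c,T(p,P))+2)],True,col,1)
pl(k,[(18,9,22),(18,93,22),(2,93,22),(-12,9,22)],(0,255,0));pl(k,[(18,9,44),(18,-9,44),(-18,-9,44),(-18,9,44)],(0,0,255));pl(k,[(18,-9,0),(18,93,0),(2,93,0),(-12,9,0),(-18,9,0),(-18,-9,0)],(255,0,0))
pl(q,[(-80,-225,8),(-80,225,8),(50,225,8),(50,-225,8)],(0,255,0));pl(q,[(0,-225,32),(0,225,32),(30,225,32),(30,-225,32)],(0,0,255))
o=np.vstack([cv2.resize(big[600:1040,280:1190],(796,385)),cv2.resize(big[880:1080,1220:1620],(796,398))[:, :]])
cv2.imwrite("pics/ov.png",cv2.resize(o,(600,590)))
E
```

```text
key [ 0.4275 -0.3122  0.329 ] 18.85000884373736
[[-0.7792 -0.6984]
 [ 0.3696  0.0405]
 [ 2.6501  0.7342]
 [ 1.5233  0.4452]
 [-1.979  -0.1437]
 [-0.823  -0.3817]]
rail [0.5634 0.1014 0.151 ] 8.650198269139185
[[-0.0639  1.1285]
 [-0.897   0.2452]
 [-0.081  -0.9462]
 [ 1.4149 -0.3927]]
rail xy -4.7259458060591815 8.84296806431435
rail xy 31.387733273473252 7.131796710627543
rail xy -25.979814241046952 6.730499234226282
rail xy -49.16693522639417 7.966177072563592
beaker foot [[0.3534 0.2488 0.    ]]
flask [[ 0.7133 -0.2868  0.    ]]
bulb [[0.3445 0.0348 0.02  ]]
```

View pics/ov.png

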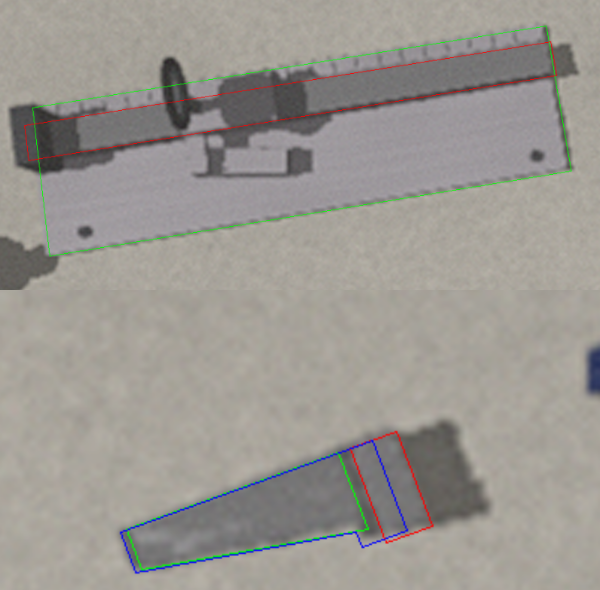

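Emit:
step_arm:
  steps: [0,0,0,0,-9.75,0,0,0,0,-9.75,0,0,0,0,-9.75,0,0,0,0,-9.75,0,0,0,0,-9.75,0,0,0,0,-9.75,0,0,0,0,-9.75,0,0,0,0,-9.75]

```text
time_s: 1.2
tool_pos: [0.2294, -0.6081, 0.4044]
tool_rot: [-180.0, -0.0, 99.0]
force: [-0.2, 1.2, 0.1]
grip_width: 0.0151
grasp_force: 0.0
```

Emit:
step_arm:
  steps: [0,44,32,0,0,0,44,32,0,0,0,44,32,0,0,0,44,32,0,0,0,44,32,0,0,0,44,32,0,0,0,44,32,0,0,0,44,32,0,0,0,44,32,0,0,0,44,32,0,0,0,44,32,0,0,0,44,32,0,0]

```text
time_s: 2.7
tool_pos: [0.5299, -0.0268, 0.4049]
tool_rot: [180.0, 0.1, 98.6]
force: [-0.2, -0.8, -0.4]
grip_width: 0.0003
grasp_force: 0.0
```

```bash
cat > rel.py <<'E'
import sys
from h import *
def rel(q=(.5634,.1014,np.radians(8.65))):
    o=env.get_obs();d=np.array(o["tool_pos"])[:2]-q[:2];c,s=np.cos(q[2]),np.sin(q[2])
    print("rail x %.1f y %.1f z(tip) %.1f yaw %.2f t %.2f F"%((c*d[0]+s*d[1])*1e3,(-s*d[0]+c*d[1])*1e3,(o["tool_pos"][2]-.182)*1e3,o["tool_rot"][2],o["time_s"]),np.round(o["force"],1),"w %.4f gf %.1f"%(o["grip_width"],o["grasp_force"]),np.round(o["tool_rot"][:2],2),np.round(o["qpos"],0))
if __name__=="__main__":rel()
E
python3 rel.py
```

```text
rail x -52.4 y -121.7 z(tip) 222.9 yaw 98.64 t 2.70 F [-0.2 -0.8 -0.4] w 0.0003 gf 0.0 [1.7998e+02 5.0000e-02] [ 43.   7. -46.  99.   5.  76.   5.]
```

Emit:
step_arm:
  steps: [0,34,23,0,0,0,34,22,0,0,0,33,22,0,0,0,0,0,45,0,0,0,0,45,0,0,0,0,45,0,0,0,0,37,0,0,0,0,10,0,0,0,0,0,0]

```text
time_s: 3.82
tool_pos: [0.5806, 0.0817, 0.2229]
tool_rot: [-180.0, -0.0, 98.7]
force: [0.4, 0.1, 0.6]
grip_width: 0.0005
grasp_force: 0.0
```

Run:
```python
from rel import *
rel()
shot("top","push0.png",crop=(68,130,298,280),scale=3.4)
```

```text
rail x 14.0 y -22.1 z(tip) 40.9 yaw 98.67 t 3.83 F [0.4 0.1 0.6] w 0.0005 gf 0.0 [-1.7998e+02 -2.0000e-02] [ 26.  26. -45. 102.  21.  60. -18.]
```

View pics/push0.png

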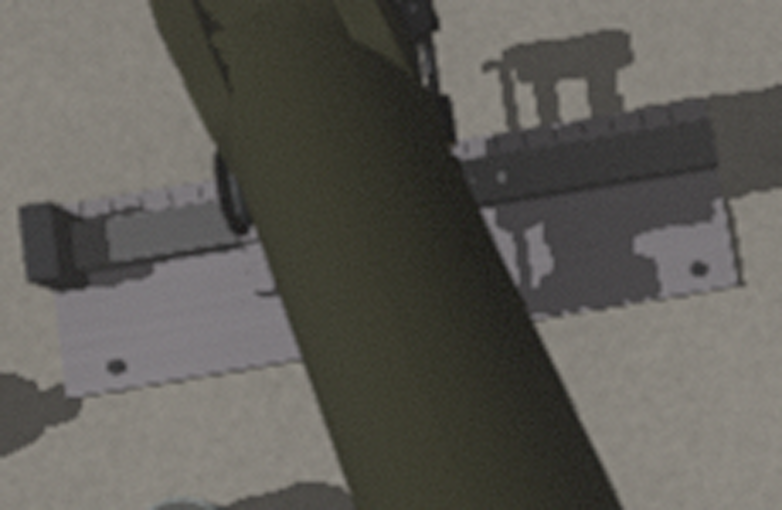

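The arm hides the saddle from the top camera, so I'll push slowly and go by force.

Emit:
step_arm:
  steps: [0,7,0,0,0,0,7,0,0,0,0,7,0,0,0,0,10,0,0,0,0,12,0,0,0,0,12,0,0,0,0,12,0,0,0,0,12,0,0,0,0,12,0,0,0,0,12,0,0,0,0,10,0,0,0,0,8,0,0,0]

```text
time_s: 5.38
tool_pos: [0.5619, 0.202, 0.2226]
tool_rot: [-180.0, 0.0, 98.7]
force: [-0.1, -2.6, 1.3]
grip_width: 0.0004
grasp_force: 1.1
```

Emit:
step_arm:
  steps: [0,4,0,0,0,0,3,0,0,0,0,2,0,0,0,0,2,0,0,0]

```text
time_s: 5.88
tool_pos: [0.5604, 0.2119, 0.2225]
tool_rot: [-180.0, 0.0, 98.7]
force: [-1.2, -2.2, 2.1]
grip_width: 0.0004
grasp_force: 1.0
```

```bash
python3 rel.py
```

```text
rail x 13.7 y 109.7 z(tip) 40.5 yaw 98.65 t 5.88 F [-1.2 -2.2  2.1] w 0.0004 gf 1.0 [-1.7996e+02  2.0000e-02] [ 14.  28. -46. 100.  23.  61. -31.]
```

Emit:
step_arm:
  steps: [0,1.5,0,0,0,0,1.5,0,0,0,0,0,0,0,0]

```text
time_s: 6.25
tool_pos: [0.5599, 0.2153, 0.2225]
tool_rot: [-180.0, -0.0, 98.7]
force: [-1.1, -1.6, -0.8]
grip_width: 0.0003
grasp_force: 0.7
```

Emit:
step_arm:
  steps: [0,1,0,0,0,0,1,0,0,0,0,0,0,0,0]

```text
time_s: 6.62
tool_pos: [0.5598, 0.2169, 0.2226]
tool_rot: [-180.0, 0.0, 98.7]
force: [-2.0, -3.7, -0.0]
grip_width: 0.0006
grasp_force: 1.3
```

```bash
python3 rel.py
```

```text
rail x 13.8 y 114.7 z(tip) 40.6 yaw 98.67 t 6.62 F [-2.  -3.7 -0. ] w 0.0006 gf 1.3 [-1.7998e+02  3.0000e-02] [ 13.  29. -46. 100.  23.  61. -32.]
```

Force is rising only slightly; I'll keep going in small steps.

Emit:
step_arm:
  steps: [0,1,0,0,0,0,1,0,0,0,0,0,0,0,0]

```text
time_s: 7.0
tool_pos: [0.5598, 0.2174, 0.2226]
tool_rot: [-179.9, 0.2, 98.6]
force: [-0.9, -6.5, 1.6]
grip_width: 0.0005
grasp_force: 3.1
```

Emit:
step_arm:
  steps: [0,1,0,0,0,0,1,0,0,0,0,0,0,0,0]

```text
time_s: 7.38
tool_pos: [0.5598, 0.218, 0.2226]
tool_rot: [-179.9, 0.3, 98.5]
force: [-2.2, -10.3, 3.6]
grip_width: 0.0006
grasp_force: 4.7
```

```bash
python3 rel.py
```

```text
rail x 14.0 y 115.8 z(tip) 40.6 yaw 98.54 t 7.38 F [ -2.2 -10.3   3.6] w 0.0006 gf 4.7 [-179.91    0.34] [ 13.  29. -46. 100.  23.  61. -32.]
```

The saddle is against the stop. Now I'll back off, rise and go over to the key.

Emit:
step_arm:
  steps: [0,-25,0,0,0,0,0,0,-50,0,0,0,0,-50,0,0,0,0,-50,0,1,-48,-21,0,0,1,-48,-21,0,0,1,-48,-21,0,0,1,-48,-21,0,0,1,-48,-21,0,0,1,-48,-21,0,0,1,-48,-21,0,0,1,-48,-21,0,0]

```text
time_s: 8.88
tool_pos: [0.4551, -0.2093, 0.3736]
tool_rot: [179.8, 0.1, 98.8]
force: [0.9, -0.5, -0.0]
grip_width: 0.0725
grasp_force: 0.0
```

Emit:
step_arm:
  steps: [1,-46,-21,0,0,1,-46,-21,0,0,1,0,0,0,-10.2,1,0,0,0,0]

```text
time_s: 9.38
tool_pos: [0.4279, -0.3056, 0.373]
tool_rot: [179.9, 0.0, 108.8]
force: [0.9, 0.7, -0.4]
grip_width: 0.0873
grasp_force: 0.0
```

Run:
```python
from rel import *
rel()
a=shot("wrist");b=shot("top")
w=cv2.convertScaleAbs(a["image"][:,:,::-1],alpha=1.5)
t=cv2.convertScaleAbs(b["image"][:,:,::-1],alpha=1.5)
cv2.imwrite("pics/w1.png",np.vstack([cv2.resize(w,(400,300)),cv2.resize(t[140:260,60:220],(400,300),interpolation=cv2.INTER_CUBIC)]))
cv2.imwrite("w1raw.png",a["image"][:,:,::-1])
import pickle;pickle.dump((a,b),open("w1.pkl","wb"))
```

```text
rail x -195.2 y -382.0 z(tip) 191.0 yaw 108.79 t 9.38 F [ 0.9  0.7 -0.4] w 0.0873 gf 0.0 [1.7987e+02 4.0000e-02] [ 62.   6. -32. 102.   3.  72.  49.]
```

View pics/w1.png

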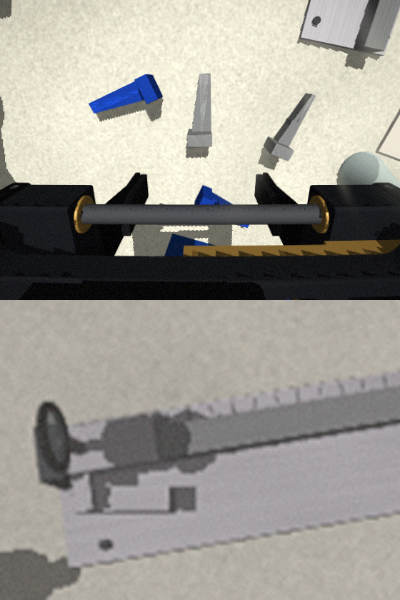

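The wrist view shows the thick key centred at (200,110), with its straight side to the right and the body aligned with the tool. The top crop shows the saddle's lens next to the stop. I'll measure the edges numerically.

Run:
```python
from fit import *
import pickle
np.set_printoptions(precision=4,suppress=True)
a,b=pickle.load(open("w1.pkl","rb"))
g=cv2.GaussianBlur(cv2.cvtColor(a["image"],cv2.COLOR_RGB2GRAY),(3,3),0).astype(float)
for y in range(96,226,6):
    r=g[y,240:330]; d=np.diff(r); i,j=d[:45].argmin(),d[35:].argmax()+35
    print(y,240.5+i,240.5+j,int(r[:12].mean()),int(r[40]),end=" | ")
print()
col=g[90:240,280];print(np.int32(col[::3]))
k=[.4275,-.3122,.329]
N=[(18,93,22),(2,93,22),(18,93,0),(2,93,0),(18,9,22),(-12,9,22),(18,9,44),(-18,9,44),(18,-9,44),(-18,-9,44),(18,-9,0),(-18,-9,0)]
for n,p in zip(N,proj(a,T(k,N))):print(n,p)
```

```text
96 254.5 281.5 163 159 | 102 278.5 294.5 161 148 | 108 277.5 294.5 161 117 | 114 276.5 294.5 159 118 | 120 276.5 294.5 160 108 | 126 275.5 294.5 163 105 | 132 274.5 294.5 164 106 | 138 273.5 294.5 159 103 | 144 272.5 294.5 158 104 | 150 272.5 294.5 163 106 | 156 270.5 295.5 160 107 | 162 270.5 295.5 164 101 | 168 269.5 295.5 158 100 | 174 268.5 295.5 160 99 | 180 263.5 295.5 162 100 | 186 262.5 295.5 166 73 | 192 260.5 296.5 160 101 | 198 261.5 296.5 161 99 | 204 260.5 296.5 161 98 | 210 260.5 291.5 166 76 | 216 260.5 290.5 161 73 | 222 267.5 298.5 160 160 | 
[162 161 159 156 148 118 117 116 118 115 108 106 105 104 106 107 103 104
 104 101 106 109 107 102 101 101 100 100  99 101 100  93  73  93 101  99
  99 100  98  73  76  76  73  79 160 161 161 164 161 159]
(18, 93, 22) [295.4264 105.5973]
(2, 93, 22) [279.6678 105.6403]
(18, 93, 0) [294.5085 105.8909]
(2, 93, 0) [279.7344 105.9316]
(18, 9, 22) [294.6841 186.168 ]
(-12, 9, 22) [267.2224 186.2667]
(18, 9, 44) [295.6034 191.1795]
(-18, 9, 44) [260.4779 191.3076]
(18, -9, 44) [295.4261 207.9306]
(-18, -9, 44) [260.8776 208.0587]
(18, -9, 0) [293.7411 196.7055]
(-18, -9, 0) [263.1546 196.8176]
```

Run:
```python
from fit import *
import pickle
np.set_printoptions(precision=4,suppress=True)
a,b=pickle.load(open("w1.pkl","rb"))
# (pt, u or None, v or None)
ob=[((18,93,22),294.7,None),((2,93,11),278.3,None),((18,93,22),None,104),((18,9,22),295.6,None),((-12,15,22),268.5,None),((18,0,44),296.7,None),((-18,0,44),260.8,None),((0,-9,44),None,207.5),((0,9,44),None,189.5)]
P=[o[0] for o in ob]
def res(p):
    q=proj(a,T(p,P));return np.array([ (q[i,0]-o[1]) if o[1] else (q[i,1]-o[2]) for i,o in enumerate(ob)])
r=least_squares(res,[.4275,-.3122,.329],loss="soft_l1");k=r.x
print(k,np.degrees(k[2]),res(k))
o=env.get_obs();d=k[:2]-o["tool_pos"][:2];y=np.radians(o["tool_rot"][2])
print("tool dx dy",1e3*(np.cos(y)*d[0]+np.sin(y)*d[1]),1e3*(np.sin(y)*d[0]-np.cos(y)*d[1]),"turn",o["tool_rot"][2]-90-np.degrees(k[2]))
```

```text
[ 0.4281 -0.3107  0.3516] 20.144049865079072 [-0.2749  0.4176 -0.0278 -0.1082 -0.7031 -0.1336  0.9061 -0.6079  0.6083]
tool dx dy -5.6293979785063115 -1.865803603794179 turn -1.324834822194095
```

Emit:
step_arm:
  steps: [0.65,-5.6,-1.9,0,-1.3,0.65,0,0,40,0,0.65,0,0,40,0,0.65,0,0,40,0,0.65,0,0,25,0,0.65,0,0,18,0,0.65,0,0,0,0,0.2,0,0,0,0,0.2,0,0,0,0,0.2,0,0,0,0,0.2,0,0,0,0]
  grip_force: 50

```text
time_s: 10.85
tool_pos: [0.4275, -0.3121, 0.2107]
tool_rot: [180.0, 0.1, 110.2]
force: [0.8, 0.0, 3.9]
grip_width: 0.0357
grasp_force: 50.0
```

```bash
python3 rel.py
```

```text
rail x -196.5 y -388.4 z(tip) 28.7 yaw 110.17 t 10.85 F [0.8 0.  3.9] w 0.0357 gf 50.0 [1.7996e+02 9.0000e-02] [ 60.  17. -30. 111.  10.  54.  45.]
```

Emit:
step_arm:
  steps: [0.2,0,0,-20,0,0.2,0,0,-40,0,0.2,0,0,-30,5.75,0.2,0,0,0,5.75,0.2,0,0,0,0,0.2,49,22,0,0,0.2,49,22,0,0,0.2,49,22,0,0,0.2,49,22,0,0,0.2,49,22,0,0,0.2,49,22,0,0,0.2,49,22,0,0]

```text
time_s: 12.35
tool_pos: [0.5275, 0.0518, 0.299]
tool_rot: [-179.9, 0.0, 98.8]
force: [0.2, -0.9, -1.3]
grip_width: 0.0353
grasp_force: 50.0
```

Emit:
step_arm:
  steps: [0.2,30,22,0,0,0.2,15,0,0,0,0.2,0,0,0,0,0.2,0,0,0,0]

```text
time_s: 12.85
tool_pos: [0.5423, 0.0965, 0.2992]
tool_rot: [-179.9, 0.1, 98.6]
force: [-0.2, -0.9, -3.1]
grip_width: 0.0359
grasp_force: 50.0
```

Run:
```python
from rel import *
rel()
a=shot("wrist")
cv2.imwrite("pics/w2.png",cv2.resize(cv2.convertScaleAbs(a["image"][:,:,::-1],alpha=1.4)[0:330],None,fx=1.42,fy=1.42,interpolation=cv2.INTER_CUBIC))
import pickle;pickle.dump(a,open("w2.pkl","wb"))
```

```text
rail x -21.5 y -1.7 z(tip) 117.2 yaw 98.59 t 12.85 F [-0.2 -0.9 -3.1] w 0.0359 gf 50.0 [-1.7992e+02  9.0000e-02] [ 28.  16. -47. 103.  13.  66. -14.]
```

View pics/w2.png

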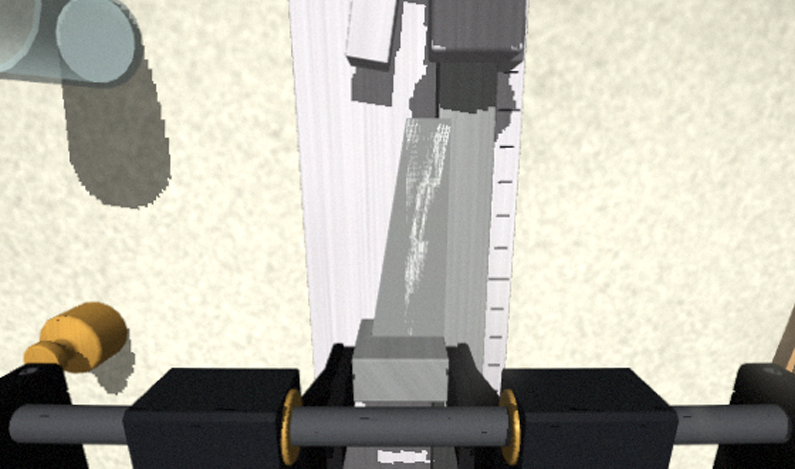

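The wrist view shows the held key with its nose at (428,120), level and aligned. The jaw end is at about (368,60), the block face at (477,50), the base edges at u=295 and u=525, and the far bar edge at u=493. Next I'll measure the rail and key edges in this picture.

Run:
```python
from fit import *
import pickle
np.set_printoptions(precision=2,suppress=True,linewidth=160)
a=pickle.load(open("w2.pkl","rb"))
im=cv2.GaussianBlur(a["image"],(3,3),0).astype(float)
G=im.mean(2)
def ed(row,c0,c1,lo=4):   # strongest edge in a window (any channel)
    d=np.abs(np.diff(im[row,c0:c1],axis=0)).max(1);i=d.argmax();return c0+i+.5,d[i]
def ev(col,r0,r1):
    d=np.abs(np.diff(im[r0:r1,col],axis=0)).max(1);i=d.argsort()[::-1][:3];return [(r0+j+.5,int(d[j])) for j in i]
for nm,rows,w in(("baseL",(10,70,130,190,230),((195,215),(198,218),(203,223),(208,228),(210,230))),
  ("baseR",(120,160,200,250),((355,375),)*4),("barfar",(90,130,170,210,250),((338,358),)*5),
  ("keyR",(90,100,130,160,200,225),((308,324),)*6),("keyL",(90,100,130,160,200,225),((280,292),(278,292),(272,288),(266,284),(260,280),(256,276))),
  ("jawL",(6,20,34),((236,266),)*3),("jawR",(6,20,34),((266,290),)*3),("blkL",(6,20,32),((292,312),)*3),("blkR",(6,20,32),((358,376),)*3),("headL",(245,265,275),((242,262),)*3),("headR",(245,265,275),((304,322),)*3)):
    print(nm,[(r,)+ed(r,*x) for r,x in zip(rows,w)])
for c,r in((250,(30,80)),(262,(30,80)),(270,(30,80)),(320,(20,85)),(340,(20,85)),(360,(20,60)),(295,(70,100)),(305,(70,100)),(280,(225,290)),(300,(225,290))):print("col",c,ev(c,*r))
```

```text
baseL [(10, np.float64(204.5), np.float64(16.0)), (70, np.float64(208.5), np.float64(9.0)), (130, np.float64(212.5), np.float64(14.0)), (190, np.float64(215.5), np.float64(6.0)), (230, np.float64(217.5), np.float64(7.0))]
baseR [(120, np.float64(365.5), np.float64(10.0)), (160, np.float64(361.5), np.float64(12.0)), (200, np.float64(358.5), np.float64(9.0)), (250, np.float64(356.5), np.float64(13.0))]
barfar [(90, np.float64(355.5), np.float64(32.0)), (130, np.float64(346.5), np.float64(32.0)), (170, np.float64(344.5), np.float64(27.0)), (210, np.float64(342.5), np.float64(21.0)), (250, np.float64(340.5), np.float64(19.0))]
keyR [(90, np.float64(316.5), np.float64(16.0)), (100, np.float64(314.5), np.float64(21.0)), (130, np.float64(309.5), np.float64(10.0)), (160, np.float64(314.5), np.float64(6.0)), (200, np.float64(313.5), np.float64(7.0)), (225, np.float64(312.5), np.float64(6.0))]
keyL [(90, np.float64(284.5), np.float64(19.0)), (100, np.float64(282.5), np.float64(25.0)), (130, np.float64(278.5), np.float64(24.0)), (160, np.float64(273.5), np.float64(26.0)), (200, np.float64(266.5
[... 990 characters left out ...]
 (np.float64(42.5), 47), (np.float64(72.5), 45)]
col 270 [(np.float64(43.5), 49), (np.float64(73.5), 41), (np.float64(42.5), 34)]
col 320 [(np.float64(77.5), 34), (np.float64(78.5), 22), (np.float64(76.5), 16)]
col 340 [(np.float64(77.5), 29), (np.float64(78.5), 18), (np.float64(76.5), 17)]
col 360 [(np.float64(51.5), 53), (np.float64(47.5), 26), (np.float64(49.5), 21)]
col 295 [(np.float64(82.5), 16), (np.float64(83.5), 12), (np.float64(81.5), 7)]
col 305 [(np.float64(82.5), 17), (np.float64(83.5), 15), (np.float64(81.5), 6)]
col 280 [(np.float64(281.5), 17), (np.float64(285.5), 16), (np.float64(282.5), 14)]
col 300 [(np.float64(285.5), 16), (np.float64(281.5), 16), (np.float64(252.5), 14)]
```

```bash
cat > rf.py <<'E'
from fit import *
def lineu(c,p,P0,P1,row,z0=0):
    X=T(p,np.linspace(P0,P1,30));X[:,2]+=z0
    q=proj(c,X);i=np.argsort(q[:,1]);return np.interp(row,q[i,1],q[i,0])
def railfit(c,L,C,p0):
    def res(p):
        r=[lineu(c,p,A,B,row)-u for A,B,row,u in L]
        q=proj(c,T(p,[k[0] for k in C])) if C else []
        for k,w in zip(C,q):r+=[w[k[1]]-k[2]]
        return np.array(r)
    r=least_squares(res,p0,loss="soft_l1",x_scale=[.01,.01,.01]);return r.x,res(r.x)
E
python3 - <<'E'
from rf import *
import pickle
np.set_printoptions(precision=2,suppress=True,linewidth=160)
a=pickle.load(open("w2.pkl","rb"))
L=[]
for r,u in((10,204.5),(70,208.5),(130,212.5),(190,215.5),(230,217.5)):L.append(((-80,-100,8),(-80,225,8),r,u))
for r,u in((120,365.5),(160,361.5),(200,358.5),(250,356.5)):L.append(((50,-100,8),(50,225,8),r,u))
for r,u in((130,346.5),(170,344.5),(210,342.5),(250,340.5)):L.append(((30,-100,32),(30,200,32),r,u))
for r,u in((6,298.5),(20,300.5)):L.append(((-6,110,59),(-6,170,59),r,u))
for r,u in((6,369.5),(20,369.5)):L.append(((36,110,59),(36,170,59),r,u))
C=[((-26,120,33),1,43.5),((-26,120,33),0,273.5)]
p,r=railfit(a,L,C,[.5634,.1014,.151])
print("rail",p*[1e3,1e3,57.3],r)
print("blk end top/bot",proj(a,T(p,[(15,120,59),(15,120,33),(-6,120,59),(36,120,59)])))
# key at known height
o=env.get_obs();z0=.0885
Lk=[((18,9,22),(18,93,22),r,u) for r,u in((100,314.5),(160,314.5),(200,313.5),(225,312.5))]+[((-12,9,22),(2,93,22),r,u) for r,u in((90,284.5),(100,282.5),(130,278.5),(160,273.5),(200,266.5))]
def res(k):
    r=[lineu(a,k,A,B,row,z0)-u for A,B,row,u in Lk]
    X=T(k,[(10,93,22),(-18,-9,44),(18,-9,44)]);X[:,2]+=z0;q=proj(a,X)
    return np.array(r+[q[0,1]-83,q[1,0]-248.5,q[2,0]-314.7,q[1,1]-283])
s=least_squares(res,[.5423,.0965,.15],loss="soft_l1",x_scale=.01);k=s.x
print("key",k*[1e3,1e3,57.3],res(k))
d=k[:2]-p[:2];c,sn=np.cos(p[2]),np.sin(p[2])
print("key in rail",1e3*(c*d[0]+sn*d[1]),1e3*(-sn*d[0]+c*d[1]),"dyaw",57.3*(k[2]-p[2]))
d=o["tool_pos"][:2]-p[:2];print("tool in rail",1e3*(c*d[0]+sn*d[1]),1e3*(-sn*d[0]+c*d[1]),o["tool_rot"])
E
```

```text
rail [561.46 108.12   9.05] [-1.55 -1.46 -1.22  0.18  1.19 -0.81  0.63  1.   -0.4  -0.22 -0.16 -0.16 -0.22  4.49  2.39  0.62 -0.17  0.01 -0.9 ]
blk end top/bot [[335.69  34.65]
 [329.71  43.  ]
 [302.79  34.88]
 [368.5   34.54]]
key [541.9   99.13   8.56] [ 1.79  0.07 -0.12  0.12 -0.34  0.08 -0.67 -0.4   0.3  -0.04 -0.46  0.4   0.27]
key in rail -20.729074965775826 -5.799633128636864 dyaw -0.49168934153333854
tool in rail -20.5814952619193 -8.616200318976881 [-179.95    0.08   98.55]
```

The fits agree: the rail is at (561.5, 108.1) mm with yaw 9.05°, and the key in the rail frame is at (-20.7, -5.8) mm. I'll go 53 mm forward, turn by half a degree and lower.

Emit:
step_arm:
  steps: [0.2,27,0,0,-0.5,0.2,26,0,0,0,0.2,0,0,25,0,0.2,0,0,25,0,0.2,0,0,15,0,0.2,0,0,8,0,0.2,0,0,4,0,0.2,0,0,0,0]

```text
time_s: 13.9
tool_pos: [0.5358, 0.1468, 0.2233]
tool_rot: [179.9, 0.2, 98.9]
force: [0.3, -5.3, 3.1]
grip_width: 0.0356
grasp_force: 50.0
```

```bash
sed -i 's/q=(.5634,.1014,np.radians(8.65))/q=(.5615,.1081,np.radians(9.05))/' rel.py; python3 rel.py
```

```text
rail x -19.3 y 42.3 z(tip) 41.3 yaw 98.90 t 13.90 F [ 0.3 -5.3  3.1] w 0.0356 gf 50.0 [179.94   0.24] [ 21.  23. -46. 107.  19.  59. -24.]
```

There is some contact force (Fy -5, Fz up) 4 mm above the expected floor, so I'll take a look.

Run:
```python
from rel import *
rel()
a=shot("wrist")
cv2.imwrite("pics/w3.png",cv2.resize(cv2.convertScaleAbs(a["image"][:,:,::-1],alpha=1.4)[0:300,180:400],None,fx=2.6,fy=2.0,interpolation=cv2.INTER_CUBIC))
import pickle;pickle.dump(a,open("w3.pkl","wb"))
```

```text
rail x -19.3 y 42.3 z(tip) 41.3 yaw 98.90 t 13.90 F [ 0.3 -5.3  3.1] w 0.0356 gf 50.0 [179.94   0.24] [ 21.  23. -46. 107.  19.  59. -24.]
```

View pics/w3.png

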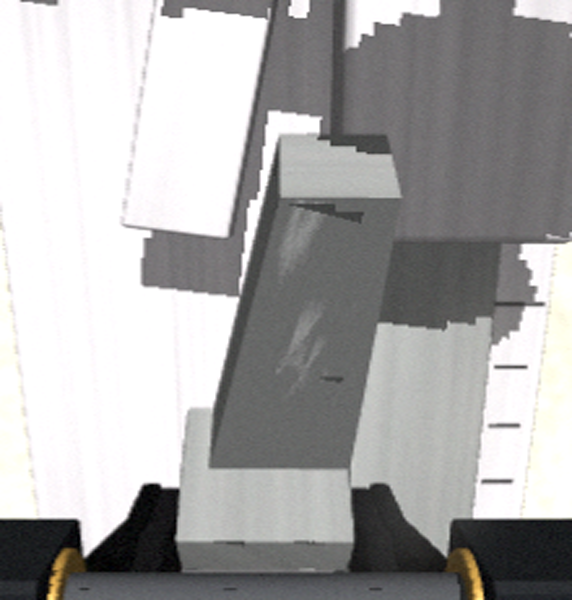

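The key is pitched nose-up because its nose landed on the block, which overhangs the gap to x=-6. I'll lift and back off until the nose is short of the mouth. Loosening the grip there should let the nose swing down flat onto the base, and then I can slide it in from the front.

Emit:
step_arm:
  steps: [0.2,0,0,-10,0,0.2,0,0,-15,0,0.2,0,0,-20,0,0.2,-20,0,0,0,0.2,-19,0,0,0,0.2,0,0,20,0,0.2,0,0,20,0,0.2,0,0,6,0,0.2,0,0,0,0]

```text
time_s: 15.08
tool_pos: [0.5401, 0.113, 0.2208]
tool_rot: [-179.9, -0.0, 99.3]
force: [-1.0, 0.7, -1.0]
grip_width: 0.0351
grasp_force: 50.0
```

```bash
python3 rel.py
```

```text
rail x -20.4 y 8.2 z(tip) 38.8 yaw 99.26 t 15.07 F [-1.   0.7 -1. ] w 0.0351 gf 50.0 [-1.7989e+02 -5.0000e-02] [ 24.  22. -45. 107.  19.  58. -20.]
```

Emit:
step_arm:
  steps: [0.2,0,0,0,0,0.2,0,0,0,0,0.2,0,0,0,0,0.2,0,0,0,0]
  grip_force: 5

```text
time_s: 15.58
tool_pos: [0.5408, 0.1122, 0.2221]
tool_rot: [179.9, -0.0, 99.2]
force: [0.0, 0.4, -1.0]
grip_width: 0.0358
grasp_force: 5.0
```

Emit:
step_arm:
  steps: [0.2,0,0,0,0,0.2,0,0,0,0,0.2,0,0,0,0,0.2,0,0,0,0]
  grip_force: 3

```text
time_s: 16.08
tool_pos: [0.5407, 0.112, 0.2218]
tool_rot: [180.0, 0.0, 99.2]
force: [0.4, 0.0, -1.2]
grip_width: 0.0359
grasp_force: 3.0
```

```bash
cat > kw.py <<'E'
from rf import *
import sys
np.set_printoptions(precision=2,suppress=True,linewidth=170)
def edges(a,k,z0=.008):
    """refine key pose (flat, bottom at z0) from the wrist picture by body-edge search around the prediction"""
    im=cv2.GaussianBlur(a["image"],(3,3),0).astype(float)
    def one(k,w,pr=False):
        L=[]
        for A,B in(((18,12,22),(18,93,22)),((-11.5,12,22),(2,93,22))):
            X=T(k,np.linspace(A,B,14)[1:-1]);X[:,2]+=z0
            for u,v in proj(a,X):
                r=int(round(v));c0=int(round(u))
                d=np.abs(np.diff(im[r,c0-w:c0+w+1],axis=0)).max(1);i=d.argmax()
                if d[i]>6:L.append((A,B,r,c0-w+i+.5))
        X=T(k,[(10,93,22)]);X[:,2]+=z0;u,v=proj(a,X)[0];r0=int(round(v));c=int(round(u))
        d=np.abs(np.diff(im[max(0,r0-w):r0+w+1,c-3:c+4].mean(1),axis=0)).max(1);vn=max(0,r0-w)+d.argmax()+.5
        def res(q):
            X=T(q,[(10,93,22)]);X[:,2]+=z0
            return np.array([lineu(a,q,A,B,r,z0)-u for A,B,r,u in L]+[proj(a,X)[0,1]-vn])
        s=least_squares(res,k,loss="soft_l1",x_scale=.01);return s.x,res(s.x)
    for w in(12,7,5):k,r=one(k,w)
    return k,r
def inrail(k,p=(.5615,.1081,np.radians(9.05))):
    d=np.array(k[:2])-p[:2];c,s=np.cos(p[2]),np.sin(p[2]);return np.array([1e3*(c*d[0]+s*d[1]),1e3*(-s*d[0]+c*d[1]),57.3*(k[2]-p[2])])
E
python3 - <<'E'
from rel import *
from kw import *
rel();a=shot("wrist")
import pickle;pickle.dump(a,open("w4.pkl","wb"))
o=env.get_obs();y=np.radians(9.2)
t=o["tool_pos"][:2]+.003*np.array([-np.sin(y),np.cos(y)])
k,r=edges(a,[t[0],t[1],y]);print(k,inrail(k));print(r)
cv2.imwrite("pics/w4.png",cv2.resize(cv2.convertScaleAbs(a["image"][:,:,::-1],alpha=1.4)[0:300,180:400],None,fx=2,fy=2))
E
```

```text
rail x -19.9 y 7.1 z(tip) 39.8 yaw 99.16 t 16.07 F [ 0.4  0.  -1.2] w 0.0359 gf 3.0 [179.99   0.01] [ 24.  22. -45. 107.  19.  58. -20.]
[0.54 0.12 0.16] [-19.23  10.44  -0.05]
[-2.44 -3.11 -2.75 -2.42  0.93 -2.71  0.64 -3.01 -2.63  0.74 -2.89 -3.52  0.76  0.36  2.13  0.74  0.5   1.27  0.04  0.81  0.75  0.68  0.62  0.72 -3.82]
```

Emit:
step_arm:
  steps: [0.5,0,0,0,0,0.5,0,0,0,0,0.5,0,0,0,0]

```text
time_s: 16.5
tool_pos: [0.5406, 0.1122, 0.2217]
tool_rot: [-180.0, 0.0, 99.2]
force: [0.6, 0.7, 0.2]
grip_width: 0.0431
grasp_force: 0.0
```

Run:
```python
from rel import *
from kw import *
rel();a=shot("wrist")
import pickle;pickle.dump(a,open("w5.pkl","wb"))
im=cv2.GaussianBlur(a["image"],(3,3),0).astype(float)
o=env.get_obs();y=np.radians(9.2)
t=o["tool_pos"][:2]+.003*np.array([-np.sin(y),np.cos(y)])
# per-row left and right edges, and nose profile
q=T([t[0],t[1],y],[(10,93,22),(18,93,22),(2,93,22),(18,9,22),(-12,9,22),(18,9,44),(-18,9,44),(18,-9,44),(-18,-9,44),(0,9,44)]);q[:,2]+=.008
print(proj(a,q))
cv2.imwrite("pics/w5.png",cv2.resize(cv2.convertScaleAbs(a["image"][:,:,::-1],alpha=1.4)[0:300,180:400],None,fx=2.6,fy=2))
```

```text
rail x -20.0 y 7.3 z(tip) 39.7 yaw 99.18 t 16.50 F [0.6 0.7 0.2] w 0.0431 gf 0.0 [-179.99    0.01] [ 24.  22. -45. 107.  19.  58. -20.]
[[300.16  83.23]
 [315.61  83.22]
 [284.71  83.25]
 [311.51 234.11]
 [261.12 234.23]
 [315.34 249.93]
 [247.17 250.09]
 [314.32 280.02]
 [248.37 280.17]
 [281.25 250.02]]
```

View pics/w5.png

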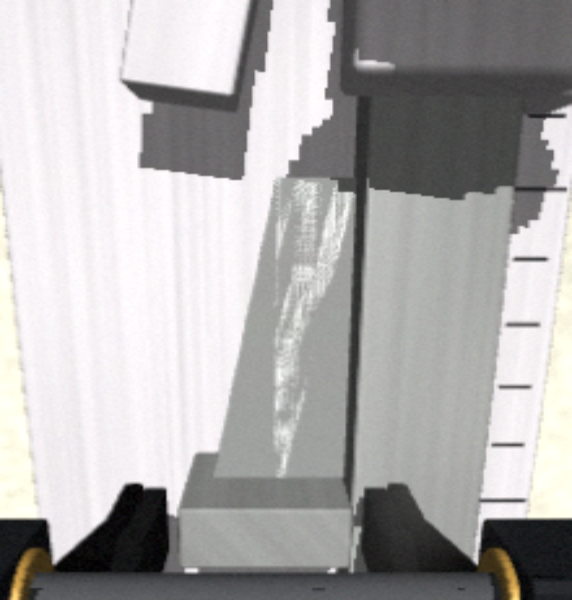

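The key now lies flat on the base beside the bar: nose at crop (313,178), straight side along the bar, about 20 mm short of the mouth (jaw end at (180,95)). I'll regrip lightly, slide it in 38 mm and release.

Emit:
step_arm:
  steps: [0.2,0,0,2,0,0.2,0,0,0,0,0.2,0,0,0,0,0.2,6,0,0,0,0.2,8,0,0,0,0.2,8,0,0,0,0.2,8,0,0,0,0.2,8,0,0,0,0.2,0,0,0,0]
  grip_force: 15

```text
time_s: 17.68
tool_pos: [0.5343, 0.1507, 0.2198]
tool_rot: [-180.0, -0.0, 99.3]
force: [0.1, -0.3, -2.0]
grip_width: 0.036
grasp_force: 15.0
```

```bash
python3 rel.py
```

```text
rail x -20.2 y 46.4 z(tip) 37.8 yaw 99.27 t 17.68 F [ 0.1 -0.3 -2. ] w 0.0360 gf 15.0 [-1.8e+02 -2.0e-02] [ 21.  23. -46. 107.  19.  58. -24.]
```

Emit:
step_arm:
  steps: [0.55,0,0,0,0,0.55,0,0,0,0,0.55,0,0,0,0,0.55,0,0,0,0,0.55,0,0,-15,0,0.55,0,0,-20,0,0.55,0,0,-20,0,0.55,0,0,0,0]

```text
time_s: 18.68
tool_pos: [0.5355, 0.1501, 0.2774]
tool_rot: [179.7, 0.0, 99.2]
force: [-0.1, -0.1, 0.7]
grip_width: 0.0481
grasp_force: 0.0
```

Run:
```python
from rel import *
from kw import *
rel();a=shot("wrist")
import pickle;pickle.dump(a,open("w6.pkl","wb"))
# predicted features for key at rail(-20.2,46.4)
p=(.5615,.1081,np.radians(9.05));w=T(p,[(-20.2,46.4,0)])[0]
k0=[w[0],w[1],p[2]]
k,r=edges(a,k0);print(inrail(k),r)
F=[(10,93,22),(18,93,22),(2,93,22),(18,9,44),(-18,9,44),(18,-9,44),(-18,-9,44)]
X=T(k0,F);X[:,2]+=.008;q=proj(a,X);print(q.T)
im=cv2.GaussianBlur(a["image"],(3,3),0).astype(float)
def ed(v,n=3):
    d=np.abs(np.diff(v,axis=0)).max(1);i=d.argsort()[::-1][:n];return [(int(j),int(d[j])) for j in i]
u,v=np.int32(q[0]);print("nose col",v-14,ed(im[v-14:v+15,u]))
hu=int(q[3:,0].mean());hv=int(q[3:,1].mean())
print("head row",hu-50,ed(im[hv,hu-50:hu+50],4),"head col",hv-30,ed(im[hv-30:hv+35,hu],4))
```

```text
rail x -19.1 y 45.6 z(tip) 95.4 yaw 99.16 t 18.68 F [-0.1 -0.1  0.7] w 0.0481 gf 0.0 [179.72   0.03] [ 23.  19. -48. 104.  16.  64. -21.]
[-16.97  47.09   3.67] [ 2.27 -1.08 -1.48 -1.83 -2.18 -2.58 -0.94 -4.34 -2.74  0.86 -0.55  5.05  2.74  2.47  1.2   1.02  0.75 -0.42 -0.69  0.13 -0.04 -0.22  4.61  3.53 -1.  ]
[[292.45 304.03 280.87 303.88 252.49 303.35 253.2 ]
 [ 93.25  93.26  93.24 218.65 218.74 242.3  242.41]]
nose col 79 [(27, 28), (13, 28), (14, 21)]
head row 228 [(24, 28), (25, 19), (76, 19), (77, 17)] head col 200 [(56, 39), (57, 32), (40, 17), (55, 16)]
```

Measured edges match the key lying at rail (-20.2, 46.4) mm, with its nose about 19 mm inside the mouth. Now the closed fingers go down behind the head.

Emit:
step_arm:
  steps: [0,-20,0,0,0,0,-14,-1,0,0,0,0,0,0,0,0,0,0,25,0,0,0,0,25,0,0,0,0,20,0,0,0,0,9,0,0,0,0,0,0]

```text
time_s: 19.73
tool_pos: [0.5388, 0.1162, 0.1953]
tool_rot: [-179.9, -0.0, 99.2]
force: [-1.5, 0.3, 0.0]
grip_width: 0.0001
grasp_force: 0.0
```

```bash
python3 rel.py
```

```text
rail x -21.1 y 11.5 z(tip) 13.3 yaw 99.19 t 19.73 F [-1.5  0.3  0. ] w 0.0001 gf 0.0 [-1.7995e+02 -2.0000e-02] [ 23.  24. -44. 108.  20.  56. -21.]
```

Emit:
step_arm:
  steps: [0,5,1,-3,0,0,6,0,0,0,0,6,0,0,0,0,6,0,0,0,0,6,0,0,0,0,6,0,0,0,0,6,0,0,0,0,6,0,0,0,0,3,0,0,0,0,0,0,0,0]

```text
time_s: 20.98
tool_pos: [0.5326, 0.1651, 0.1988]
tool_rot: [179.9, 0.0, 99.1]
force: [3.4, -2.8, 0.0]
grip_width: 0.0005
grasp_force: 1.8
```

Emit:
step_arm:
  steps: [0,2,0,0,0,0,2,0,0,0,0,0,0,0,0]

```text
time_s: 21.35
tool_pos: [0.5327, 0.1677, 0.199]
tool_rot: [179.9, 0.1, 99.1]
force: [4.8, -6.0, 0.6]
grip_width: 0.0007
grasp_force: 3.3
```

```bash
python3 rel.py
```

```text
rail x -19.1 y 63.4 z(tip) 17.0 yaw 99.07 t 21.35 F [ 4.8 -6.   0.6] w 0.0007 gf 3.3 [1.7987e+02 1.4000e-01] [ 18.  25. -45. 107.  21.  56. -27.]
```

Emit:
step_arm:
  steps: [0,2,0.5,0,0,0,2,0,0,0,0,0,0,0,0]

```text
time_s: 21.72
tool_pos: [0.533, 0.1704, 0.199]
tool_rot: [179.9, 0.3, 99.0]
force: [5.8, -8.8, 0.7]
grip_width: 0.0003
grasp_force: 4.8
```

Emit:
step_arm:
  steps: [0,2,0,0,0,0,2,0,0,0,0,0,0,0,0]

```text
time_s: 22.1
tool_pos: [0.5331, 0.1717, 0.1989]
tool_rot: [179.9, 0.5, 98.9]
force: [5.5, -15.2, 3.2]
grip_width: 0.0004
grasp_force: 7.8
```

```bash
python3 rel.py
```

```text
rail x -18.1 y 67.3 z(tip) 16.9 yaw 98.90 t 22.10 F [  5.5 -15.2   3.2] w 0.0004 gf 7.8 [179.93   0.52] [ 17.  25. -45. 107.  22.  57. -28.]
```

Emit:
step_arm:
  steps: [0,2,0,0,0,0,2,0,0,0,0,0,0,0,0]

```text
time_s: 22.48
tool_pos: [0.5331, 0.1728, 0.1989]
tool_rot: [180.0, 0.8, 98.8]
force: [5.2, -21.4, 6.5]
grip_width: 0.0009
grasp_force: 11.2
```

Emit:
step_arm:
  steps: [0,1,0,0,0,0,0,0,0,0]

```text
time_s: 22.72
tool_pos: [0.5331, 0.173, 0.1989]
tool_rot: [-180.0, 0.9, 98.7]
force: [5.8, -24.2, 7.6]
grip_width: 0.0003
grasp_force: 12.0
```

```bash
python3 rel.py
```

```text
rail x -17.8 y 68.6 z(tip) 16.9 yaw 98.74 t 22.73 F [  5.8 -24.2   7.6] w 0.0003 gf 12.0 [-180.      0.89] [ 17.  25. -45. 107.  22.  57. -29.]
```

Emit:
step_arm:
  steps: [0,1.5,0,0,0,0,0,0,0,0,0,0,0,0,0]

```text
time_s: 23.1
tool_pos: [0.5332, 0.1734, 0.1989]
tool_rot: [-180.0, 1.0, 98.7]
force: [6.0, -26.5, 8.0]
grip_width: 0.0008
grasp_force: 13.3
```

Emit:
step_arm:
  steps: [0,-4,0,0,0,0,-8,0,0,0,0,-20,0,0,0,0,0,0,-25,0,0,0,0,-40,0,0,0,0,-20,0,0,25,0,0,0,0,20,0,0,0,0,0,0,0,0]

```text
time_s: 24.22
tool_pos: [0.5263, 0.1989, 0.2834]
tool_rot: [-179.9, -0.1, 99.4]
force: [0.7, -1.0, -0.5]
grip_width: 0.0008
grasp_force: 0.0
```

Run:
```python
from rel import *
from kw import *
rel();a=shot("wrist");p=(.5615,.1081,np.radians(9.05))
im=cv2.GaussianBlur(a["image"],(3,3),0).astype(float)
cv2.imwrite("pics/w7.png",a["image"][:,:,::-1])
def ed(v,n=4):
    d=np.abs(np.diff(v,axis=0)).max(1);i=d.argsort()[::-1][:n];return [(int(j),int(d[j])) for j in i]
for ky in(84,86,88):
    w=T(p,[(-18,ky,0)])[0];F=[(10,93,22),(18,9,44),(-18,9,44),(18,-9,44),(-18,-9,44)]
    X=T([w[0],w[1],p[2]],F);X[:,2]+=.008;q=proj(a,X);print(ky,q.T)
hu=int(q[1:,0].mean());hv=int(q[1:,1].mean());u,v=np.int32(q[0])
print("head row",hu-45,ed(im[hv,hu-45:hu+45]),"head col",hv-35,ed(im[hv-35:hv+40,hu],5),"nose",max(v-15,0),ed(im[max(v-15,0):v+20,u]))
print("block/jaw",proj(a,T(p,[(15,120,59),(-26,120,33),(-30,120,33)])))
```

```text
rail x -20.5 y 95.2 z(tip) 101.4 yaw 99.42 t 24.23 F [ 0.7 -1.  -0.5] w 0.0008 gf 0.0 [-179.94   -0.09] [ 18.  20. -49. 103.  16.  65. -26.]
84 [[299.55 309.72 260.46 308.96 260.85]
 [112.08 232.18 231.97 254.57 254.37]]
86 [[299.61 309.81 260.42 309.05 260.81]
 [109.19 229.62 229.41 252.14 251.94]]
88 [[299.67 309.9  260.37 309.13 260.77]
 [106.28 227.05 226.84 249.69 249.49]]
head row 240 [(19, 23), (20, 20), (18, 11), (70, 8)] head col 203 [(40, 38), (41, 27), (39, 24), (25, 14), (26, 12)] nose 91 [(31, 31), (32, 28), (9, 21), (10, 18)]
block/jaw [[333.74 199.3 ]
 [274.64 189.81]
 [269.4  189.79]]
```

The push peaked at about 27 N. The head's front edge sits at rail y≈96, so the nose is about 60 mm past the mouth. The saddle was pressed against the stop throughout, and the arm is clear. Handing in.

```bash
python3 -c "
from cell import env
print(env.sign_off())"
```

```text
the job is handed in; nothing more can be done
None
```

The job is handed in, but the hand-in gave no verdict: the saddle is against the stop and the thicker key was pushed in to about 27 N with its thin end an estimated 60 mm past the mouth, and the arm never went near the beaker or flask.

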